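# Dress the bench polisher

## Task

Get the cordless polisher ready for restoring radio trim: thread the grey wheel onto its arbor first, then the white wheel, then the brass quick nut, all pushed fully home against the machine flange with no gaps, and give the nut a firm (not brutal) push inwards to clamp the wheels. Only then flip the red toggle on the machine over to ON. The motor head is clamped at an unknown height, so feel or look for the arbor before threading; leave the worn brown wheel in the rack and everything else on the table where it is.

Things in the scene. Friction and masses are not known exactly. Their poses are not given: they have to be found in the camera images.
- spindle_mark (a point): Reference on the fixed polisher's stand: in line with the outer face of its steel flange (40 mm diameter), 115 mm above the table. z up; the arbor runs level along -y, straight above this frame's y axis by 0 to 24 mm: its height is set by hand and NOT measured. Pushed home, the centres are at y = -0.012 (grey wheel), -0.036 (white wheel), -0.062 (nut).
- arbor_low_tip (a point): Where the tip's centre would be with the motor head at its lowest: 100 mm out (-y) from spindle_mark, same axes. The real tip is 0 to 24 mm higher; feel or look for it. Arbor: bare rigid steel rod, 12 mm diameter, last 8 mm tapering to 6 mm; nothing over 30 mm tall stands under or beside it. Behind the flange the blue motor (70 mm diameter, same axis) runs 160 mm to +y. The head does not yield.
- grey_wheel_mid (a point): Dark grey abrasive wheel, orange hub; goes on first. 75 mm diameter, rim 18 mm wide, hub 27 mm diameter and 24 mm long (3 mm proud of each face), 15 mm bore; 0.1 to 0.2 kg. Point: its centre; y axis along the bore. Stands on edge in the dowel rack, bore level; the three wheels are 66 mm apart, in any order. Either way round.
- white_wheel_mid (a point): White felt wheel, blue hub; goes on second. 75 mm diameter, rim 18 mm wide, hub 27 mm diameter and 24 mm long (3 mm proud of each face), 15 mm bore; 0.1 to 0.2 kg. Point: its centre; y axis along the bore. Stands on edge in the dowel rack, bore level; the three wheels are 66 mm apart, in any order. Either way round.
- quick_nut_mid (a point): Brass quick nut, the end cap: knurled cylinder, 38 mm diameter, 28 mm long, 15 mm bore right through, slides straight on without turning; about 0.1 kg. Point: centre; y axis along the bore. Lies on its side in a cradle 32 mm wide at the end of the rack, bore level, sides free down to 40 mm below the centre. A push of about 10 N, held a moment, clamps it.
- power_switch (a joint): Red-tipped toggle bat on the grey pod beside the polisher's base, rad: 0 = OFF (leaning 20 degrees to the spindle_mark frame's +y), 0.7 = ON (leaning 20 degrees to its -y). A spring snaps it to whichever side of the middle (0.35) it is on; about 1 N at the tip flips it.
- switch_tip (a point): Centre of the round tip (9 mm diameter) of the toggle bat; the bat is 26 mm long from its pivot, which lies 45 mm above the table; the pod's top is 42 mm above the table. Moves with the bat.
- worn_wheel_mid (a point): Worn brown wheel on a black hub, same size as the others, in the third place of the rack. Leave it there. Rack: wheel centres 54 mm and wheel tops 92 mm above the table; dowel pins on both sides of each wheel reach up to 46 mm.
- compound_bar: Green bar of polishing compound, 105 x 40 x 26 mm, lying on the table; bystander. Origin: centre of its underside.
- cassette: Cassette in its clear case, 109 x 70 x 17 mm, lying flat; bystander. Origin: centre of its underside.
- drink: Plastic cup of orange drink with domed lid and straw, 86 mm wide, 205 mm tall with the straw; bystander. Origin: centre of its underside.
- screwdriver: Yellow-handled screwdriver, 190 mm long, lying on the table; bystander.
- knob_jar: Small jar with a steel lid, 72 mm diameter, 85 mm tall; bystander. Origin: centre of its underside.
Not all that is in view belongs to the job. What is shaped like the part that bears white_wheel_mid but green or pink is not meant.

How it is judged:
By the outcome, as a careful person would: the job done as asked, in the order asked, and still so for the second after the job is handed in, with the robot touching nothing.
It also fails if it takes over 72 s, if anything falls off the work surface, if the arm or the gripper's body presses on something with over 40 N, if the wrist force passes 120 N, or if a joint passes its speed limit or range.

## Robot

A 6-joint arm with a two-finger parallel gripper is mounted at the origin on the work surface. World frame = base frame: x ahead of the robot, y to its left, z up, the work surface at z = 0. Lengths are in m, angles in rad, forces in N, time in s.
With the tool pointing down it reaches from about 0.25 to 0.725 m from the base axis. Payload 4 kg.
Tool frame: the origin (TCP) lies on the front face of the gripper's body, between the roots of the fingers; the fingertips stand 73 mm ahead of it and the grasp point (between the pads) lies 54 mm ahead of it; z points along the fingers, y is the line along which they close (so a half turn about z gives the same grasp; the last joint's range is limited). The gripper opens to 85 mm and grips with 20 to 120 N. Pads are 22 mm wide; open, the fingers measure 114 mm over their backs; the gripper's body (76 mm by 85 mm) begins 54 mm behind the grasp point. The pads swing forward as they close: fully open they stand 13 mm farther back than shut.
Start: joints at [-1.329, 0.241, 0.005, 1.335, 0, 1.571], TCP at [0.12, -0.485, 0.304] pointing down, gripper open.
Joint ranges: [-2.72, 2.72], [-1.05, 1.87], [-1.09, 1.28], [-1.99, 2.15], [-1.42, 1.44], [-3.14, 3.14]. Speed limits (rad/s): [2.79, 2.79, 3.14, 3.14, 3.14, 3.14].

## Interface

Orientations are given as a unit quaternion [x, y, z, w].
In Python, from workcell import bot gives the robot as it stands. The module is installed in compiled form; this text tells all that it offers.
- The arm moves only by the tool step_arm, never from a script. Its argument "rows" is a list of rows, each a list of 2 entries, a list of its own where there are three numbers: the shift along the tool's x, y, z in mm, then the turn about the tool's z in degrees. A call has 1 to 12 rows; each row is the pose to reach, as a shift and turn from the pose commanded when the call began, along the tool's axes at that moment; what a row does not reach only later rows make up. A row lasts 1/8 s, in which the tool goes at most 62.5 mm and 10.7 degrees, less where a joint would pass 70% of its speed; a pose out of reach is approached as far as the arm can. A call with a gripper value outside its range is refused whole. "claw" is the gripper's target within -1 to 1 (shut at 1, half-way at 0, fully open at -1), set as the call begins (left out, the last holds). The fingers move at their own pace and stop on an object; the grip force is fixed at half the most. Time passes only in rows, so rows that repeat a pose let the fingers close. It gives the time, the measured TCP pose, the force, the opening and the grip force at its end, in the units of the state.
- bot.get_obs(): the state, without advancing time (a new reading comes with each control period).
- bot.camera(name): name is "scene" or "side" or "wrist"; returns (picture, depth): 420x560x3 uint8, red, green, blue; 420x560 float32, m along the optical axis (not along the pixel's ray), 0 where there is no reading.
- bot.camera_params(name): a dict with "fx", "fy", "cx", "cy" (pixels), "D" ([k1, k2, p1, p2, k3] as OpenCV has them; the pictures are not rectified), "pose" (4x4, takes a point from camera to world coordinates). Camera axes: x right, y up, looking along -z (the intrinsics and any distortion apply to the point x, -y, -z); pixel columns grow to the right and rows downward; lengths in m; the calibration is good to about 2 mm. A picture is of the moment at which its call begins: read the wrist's pose just before it. camera_params takes no time and is no camera call; for the wrist camera it gives the pose at the moment of the call.
- bot.job_done(): hands the job in; it is judged then, once.
Trained networks look in the newest picture that a camera, given by its name, has taken for a name from the list of things; names that differ only in an ending like _2 or _b are one class to them, and where a whole thing is asked for, a point or a joint stands for the part that bears it (a point fixed in the world has none). Each returns a list of dicts, best first, with "score" (0 to 1); they miss things now and then, are a little off and sometimes report something else, mostly with a low value. They report only what shows in the picture. A call takes as long as a camera call. They do not tell look-alikes from the thing itself.
- bot.trace(target, camera): "pixels" (420x560 bool, what is visible of it) and "uv" ([column, row] in pixels, amid what is visible of it).
The state is a dict: "clock": time; "joint_pos": joint angles; "joint_vel": joint speeds; "tau": joint torques, N m; "eef_pos": TCP position; "tool_rot": TCP orientation; "ft_force": force on the tool from outside, world axes, zero at the start; "ft_torque": the same for the moment, N m; "grip_width": finger opening in m; "grasp_force": force on a finger pad.
Only numpy, scipy, OpenCV 4.12 (cv2) and the standard library are available. Lean on these libraries where they do the work, as an engineer would, in place of code of your own. Each camera call takes 0.05 s, during which the arm holds its last target. There are 200 camera calls.

## Working session

There is one attempt and no reset: what is moved stays moved. The work goes in short steps, Python scripts to look and compute and a tool call to move; the robot and the scene stay as the last step left them, time stands still between calls to the robot, and variables do not carry over. Pictures are saved under pics/ and viewed, at most 10 in all, crops included, and the job is handed in when it is done.

Besides the shell and the picture viewer there is one more tool, called as name([rows], argument=value, ...), one row to a line, values as JSON. step_arm: Moves the arm, as the interface text tells. Its arguments: {"type":"object","properties":{"rows":{"type":"array"},"claw":{"type":"number"}},"required":["rows"]}

```bash
mkdir -p pics
cat > h.py <<'E'
import numpy as np, cv2
from workcell import bot
def unproj(name, uv, depth, P=None):
    P=P or bot.camera_params(name)
    K=np.array([[P['fx'],0,P['cx']],[0,P['fy'],P['cy']],[0,0,1]])
    uv=np.atleast_2d(np.array(uv,float))
    n=cv2.undistortPoints(uv[:,None,:],K,np.array(P['D'],float))[:,0]
    d=np.atleast_1d(depth)
    c=np.stack([n[:,0]*d,-n[:,1]*d,-d,np.ones_like(d)],1)
    return (c@np.array(P['pose']).T)[:,:3]
def mask_pts(name,m,depth,P=None):
    r,c=np.nonzero(m&(depth>0))
    return unproj(name,np.stack([c,r],1),depth[r,c],P)
def snap(name,fn):
    p,d=bot.camera(name); cv2.imwrite('pics/'+fn,p[:,:,::-1]); np.save('pics/'+fn+'.npy',d); return p,d
E
python3 - <<'E'
from h import *
for cam in ['scene','side']:
    p,d=snap(cam,cam+'0.png')
    P=bot.camera_params(cam); print(cam,np.round(P['pose'],3).tolist())
    for t in ['grey_wheel_mid','white_wheel_mid','quick_nut_mid','worn_wheel_mid','switch_tip','power_switch','drink','knob_jar','screwdriver','cassette','compound_bar']:
        for r in bot.trace(t,cam)[:3]:
            q=mask_pts(cam,r['pixels'],d)
            if len(q)<5: continue
            print(cam,t,round(r['score'],2),np.round(r['uv']),len(q),'lo',np.round(np.percentile(q,3,0),3),'hi',np.round(np.percentile(q,97,0),3),'med',np.round(np.median(q,0),3))
print(bot.get_obs())
a=cv2.imread('pics/scene0.png');b=cv2.imread('pics/side0.png')
E
```

```text
scene [[0.506, -0.51, 0.696, 1.464], [0.863, 0.29, -0.414, -0.559], [0.009, 0.81, 0.586, 0.949], [0.0, 0.0, 0.0, 1.0]]
scene grey_wheel_mid 0.56 [206. 263.] 373 lo [ 0.477 -0.201  0.03 ] hi [ 0.539 -0.182  0.092] med [ 0.519 -0.196  0.068]
scene white_wheel_mid 0.92 [209. 233.] 513 lo [ 0.332 -0.132 -0.001] hi [ 0.419 -0.076  0.074] med [ 0.393 -0.116  0.043]
scene white_wheel_mid 0.66 [178. 270.] 311 lo [ 0.476 -0.268  0.038] hi [ 0.539 -0.25   0.091] med [ 0.515 -0.263  0.07 ]
scene white_wheel_mid 0.58 [157. 223.] 254 lo [ 0.247 -0.237  0.011] hi [ 0.302 -0.215  0.074] med [ 0.28  -0.229  0.048]
scene quick_nut_mid 0.6 [226. 254.] 197 lo [ 0.489 -0.135  0.046] hi [ 0.523 -0.108  0.076] med [ 0.512 -0.124  0.065]
scene worn_wheel_mid 0.56 [151. 282.] 346 lo [ 0.479 -0.333  0.029] hi [ 0.539 -0.313  0.092] med [ 0.522 -0.326  0.07 ]
scene switch_tip 0.2 [360. 231.] 2059 lo [0.448 0.193 0.009] hi [0.626 0.375 0.055] med [0.578 0.253 0.02 ]
scene power_switch 0.49 [229. 253.] 174 lo [ 0.493 -0.135  0.048] hi [ 0.523 -0.108  0.076] med [ 0.513 -0.123  0.067]
scene power_switch 0.22 [31
[... 2178 characters left out ...]
': array([-1.32899598e+00,  2.40656466e-01,  5.01677233e-03,  1.33522777e+00,
        3.79268757e-05,  1.57082533e+00]), 'joint_vel': array([-9.32943653e-04,  1.19066725e-03,  8.35911790e-05, -1.44001221e-04,
       -5.11424495e-05, -1.12452384e-03]), 'tau': array([ 1.38875595e-03, -3.72220230e+01,  2.52690983e+01,  1.38339077e-03,
        2.24315172e-04, -1.75635229e-06]), 'eef_pos': array([ 0.11973424, -0.48545315,  0.30388465]), 'tool_rot': array([ 9.92702220e-01,  1.20591459e-01,  1.45349646e-05, -3.75939931e-05]), 'ft_force': array([-0.74116121,  0.23634196,  0.57206796]), 'ft_torque': array([ 0.01463836, -0.06137132, -0.03332611]), 'grasp_force': 0.0, 'grip_width': 0.08548118000815177}
```

View pics/scene0.png

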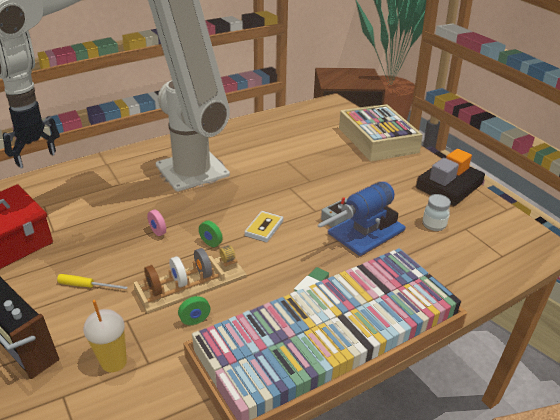

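View pics/side0.png

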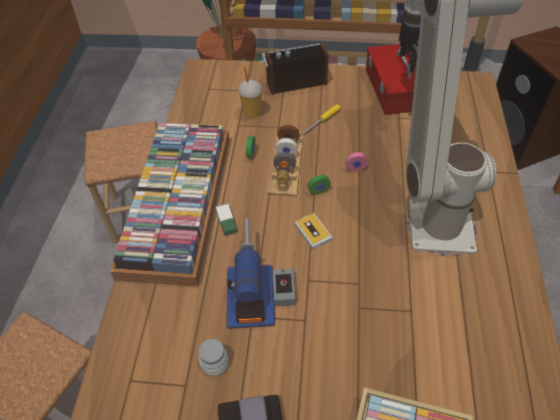

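Scene view: the rack has brown at (151,282), white (178,270), grey (206,263) and the nut at (226,254). The polisher is near (365,215) with its arbor tip at about (322,225). In the side view the toggle pod is at (284,285). The green and pink wheels are look-alikes. Next I'll fit the motor axis from the depth.

Run:
```python
from h import *
for cam in ['scene','side']:
    p=cv2.imread('pics/'+cam+'0.png')[:,:,::-1]; d=np.load('pics/'+cam+'0.png.npy')
    P=bot.camera_params(cam); full=np.ones(d.shape,bool)
    r,c=np.nonzero(d>0); q=unproj(cam,np.stack([c,r],1),d[r,c],P); col=p[r,c].astype(int)
    reg=(q[:,0]>.42)&(q[:,0]<.72)&(q[:,1]>.0)&(q[:,1]<.42)
    hi=reg&(q[:,2]>.1)
    Q=q[hi]
    # slices along y
    for y in np.arange(.0,.42,.02):
        s=Q[(Q[:,1]>=y)&(Q[:,1]<y+.02)]
        if len(s): print(cam,round(y,2),len(s),'x',np.round([s[:,0].min(),np.median(s[:,0]),s[:,0].max()],3),'z',np.round([s[:,2].min(),np.median(s[:,2]),s[:,2].max()],3))
    red=reg&(col[:,0]>110)&(col[:,1]<70)&(col[:,2]<70)&(q[:,2]>.03)
    print('red',cam,np.c_[c[red],r[red],np.round(q[red],3)][:20])
    crop=(slice(160,270),slice(290,420)) if cam=='scene' else (slice(200,330),slice(190,320))
    cv2.imwrite(f'pics/c_{cam}.png',cv2.resize(cv2.imread('pics/'+cam+'0.png')[crop],None,fx=4.5,fy=4.5,interpolation=cv2.INTER_CUBIC))
a=cv2.imread('pics/c_scene.png');b=cv2.imread('pics/c_side.png')
h=560;a=cv2.resize(a,(400,340));b=cv2.resize(b,(400,400))
o=np.zeros((400,800,3),np.uint8);o[:340,:400]=a;o[:,400:]=b;cv2.imwrite('pics/crop.png',o)
```

```text
scene 0.08 8 x [0.579 0.584 0.586] z [0.112 0.119 0.121]
scene 0.1 33 x [0.577 0.585 0.59 ] z [0.11  0.121 0.124]
scene 0.12 33 x [0.575 0.582 0.587] z [0.111 0.12  0.124]
scene 0.14 29 x [0.571 0.579 0.585] z [0.111 0.12  0.124]
scene 0.16 28 x [0.569 0.576 0.583] z [0.114 0.12  0.123]
scene 0.18 115 x [0.549 0.573 0.592] z [0.1   0.12  0.139]
scene 0.2 127 x [0.54  0.572 0.592] z [0.101 0.128 0.147]
scene 0.22 228 x [0.535 0.583 0.602] z [0.1   0.137 0.154]
scene 0.24 148 x [0.538 0.587 0.6  ] z [0.101 0.14  0.154]
scene 0.26 150 x [0.536 0.581 0.598] z [0.1   0.142 0.154]
scene 0.28 144 x [0.536 0.579 0.594] z [0.102 0.142 0.153]
scene 0.3 139 x [0.527 0.576 0.592] z [0.1   0.142 0.156]
scene 0.32 128 x [0.529 0.574 0.587] z [0.101 0.139 0.153]
scene 0.34 46 x [0.54  0.573 0.583] z [0.104 0.135 0.148]
red scene [[3.43e+02 1.98e+02 4.69e-01 2.64e-01 7.60e-02]
 [3.44e+02 1.98e+02 4.69e-01 2.68e-01 7.40e-02]
 [3.42e+02 1.99e+02 4.64e-01 2.65e-01 6.90e-02]
 [3.43e+02 1.99e+02 4.63e-01 2.69e-01 6.70e-02]
 [3.44e+02 1.99e+02 4.65e-01 2.71e-01 6.70e-02]
 [3.42e+02 2.00e+02 4.67e-01 2.62e
[... 941 characters left out ...]
0.119 0.145 0.155]
side 0.28 169 x [0.522 0.555 0.59 ] z [0.122 0.145 0.155]
side 0.3 172 x [0.518 0.553 0.591] z [0.114 0.145 0.154]
side 0.32 190 x [0.515 0.548 0.588] z [0.114 0.145 0.155]
side 0.34 325 x [0.516 0.549 0.586] z [0.1   0.136 0.155]
side 0.36 28 x [0.543 0.565 0.577] z [0.1   0.119 0.133]
red side [[2.83e+02 2.79e+02 4.65e-01 2.69e-01 6.80e-02]
 [2.82e+02 2.80e+02 4.67e-01 2.76e-01 7.40e-02]
 [2.83e+02 2.80e+02 4.64e-01 2.76e-01 7.50e-02]
 [2.84e+02 2.80e+02 4.62e-01 2.75e-01 7.40e-02]
 [2.83e+02 2.81e+02 4.65e-01 2.75e-01 6.80e-02]
 [2.84e+02 2.81e+02 4.62e-01 2.76e-01 7.00e-02]
 [2.83e+02 2.82e+02 4.64e-01 2.79e-01 6.90e-02]
 [2.84e+02 2.82e+02 4.62e-01 2.76e-01 6.50e-02]]
```

View pics/crop.png

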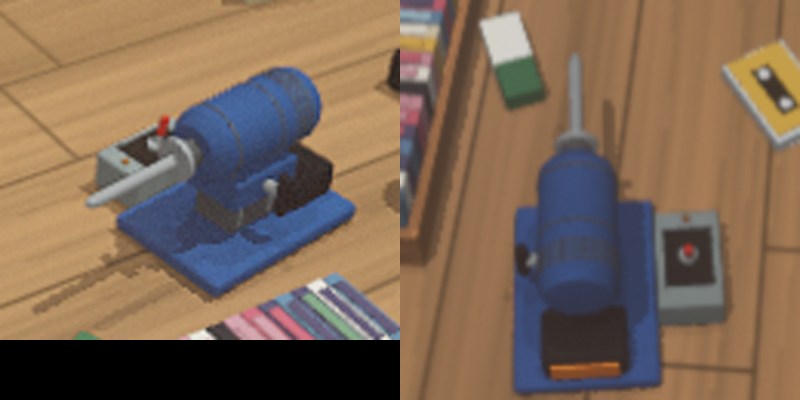

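The crop shows the arbor tip at about (92,203) and flange at (185,155) in the left half, and the red toggle at (688,252) in the right half. The axis is at z≈0.119, with a yaw of about 7.7°. Next I'll work out the move to a view over the rack.

```bash
cat >> h.py <<'E'
from scipy.spatial.transform import Rotation as R
def yaw(o):
    x=R.from_quat(o['tool_rot']).as_matrix()[:,0]; return np.degrees(np.arctan2(x[1],x[0]))
def to(xyz,yw=None):
    o=bot.get_obs(); M=R.from_quat(o['tool_rot']).as_matrix()
    s=M.T@(np.array(xyz)-o['eef_pos'])*1000
    print('shift mm',np.round(s,1),'turn',None if yw is None else np.round(-(yw-yaw(o)),1),'yaw',round(yaw(o),2),'pos',np.round(o['eef_pos'],4))
E
python3 - <<'E'
from h import *
P=np.array(bot.camera_params('wrist')['pose']); o=bot.get_obs()
M=np.eye(4);M[:3,:3]=R.from_quat(o['tool_rot']).as_matrix();M[:3,3]=o['eef_pos']
print(np.round(np.linalg.inv(M)@P,3)); print(bot.camera_params('wrist')['fx'])
to([0.50,-0.25,0.33],90)
E
```

```text
[[ 0.001  0.966  0.258  0.064]
 [ 1.    -0.001  0.001  0.001]
 [ 0.001  0.258 -0.966 -0.07 ]
 [ 0.     0.     0.     1.   ]]
372.59574316397135
shift mm [ 425.6 -137.6  -26.1] turn -76.1 yaw 13.85 pos [ 0.1197 -0.4855  0.3039]
```

step_arm([
  [[53, -17, -3], -9.5],
  [[106, -34, -6], -19],
  [[159, -51, -10], -28.5],
  [[212, -68, -13], -38],
  [[265, -86, -16], -47.5],
  [[318, -103, -20], -57],
  [[372, -120, -23], -66.5],
  [[425, -138, -26], -76],
  [[425, -138, -26], -76],
  [[425, -138, -26], -76],
])

```text
clock: 2.45
eef_pos: [0.499, -0.2496, 0.3295]
tool_rot: [0.708, 0.706, -0.0, -0.0]
ft_force: [-0.3, -1.0, -0.3]
grip_width: 0.0852
grasp_force: 0.0
```

Run:
```python
from h import *
o=bot.get_obs(); print(np.round(o['joint_pos'],3),np.round(o['joint_vel'],3)); to([0.5,-.25,.33],90)
P=bot.camera_params('wrist'); p,d=snap('wrist','w1.png')
np.save('pics/w1P.npy',P,allow_pickle=True)
for t in ['grey_wheel_mid','white_wheel_mid','quick_nut_mid','worn_wheel_mid']:
    for r in bot.trace(t,'wrist')[:3]:
        q=mask_pts('wrist',r['pixels'],d,P)
        top=q[q[:,2]>np.percentile(q[:,2],97)-.012]
        print(t,round(r['score'],2),np.round(r['uv']),len(q),'lo',np.round(np.percentile(q,2,0),3),'hi',np.round(np.percentile(q,98,0),3),'topmean',np.round(top.mean(0),4))
```

```text
[-0.464  0.35   0.221  1.443 -0.     1.11 ] [-0.031 -0.014 -0.012 -0.    -0.001  0.001]
shift mm [-0.4  1.  -0.5] turn -0.2 yaw 89.84 pos [ 0.499  -0.2496  0.3295]
grey_wheel_mid 0.84 [286. 112.] 1951 lo [ 0.469 -0.198  0.021] hi [ 0.536 -0.176  0.091] topmean [ 0.5027 -0.1866  0.0871]
white_wheel_mid 0.96 [408. 197.] 2578 lo [ 0.615 -0.297  0.009] hi [ 0.634 -0.232  0.074] topmean [ 0.6245 -0.2645  0.0696]
white_wheel_mid 0.93 [ 49. 154.] 1656 lo [ 0.245 -0.232  0.027] hi [ 0.303 -0.208  0.074] topmean [ 0.2728 -0.2205  0.0701]
white_wheel_mid 0.78 [286. 188.] 2375 lo [ 0.468 -0.261  0.027] hi [ 0.536 -0.241  0.091] topmean [ 0.5024 -0.2516  0.0867]
quick_nut_mid 0.82 [286.  32.] 1759 lo [ 0.485 -0.133  0.047] hi [ 0.521 -0.106  0.075] topmean [ 0.5028 -0.1195  0.0711]
worn_wheel_mid 0.73 [286. 254.] 2636 lo [ 0.469 -0.326  0.028] hi [ 0.536 -0.307  0.091] topmean [ 0.5018 -0.3167  0.0864]
worn_wheel_mid 0.67 [286. 187.] 2342 lo [ 0.468 -0.261  0.027] hi [ 0.535 -0.241  0.091] topmean [ 0.5024 -0.2516  0.0867]
```

View pics/w1.png

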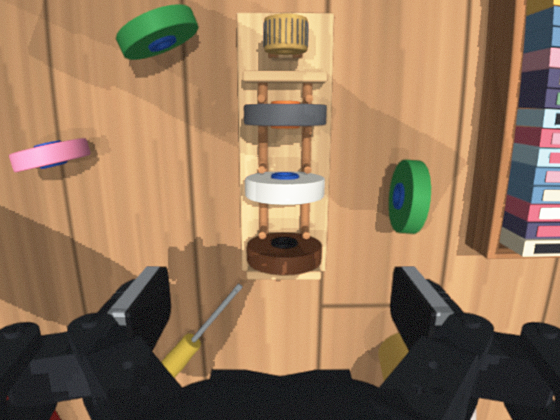

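The wrist view looks straight down the rack: nut at (286,32), grey (286,112), white (286,188), brown (286,254), all in line along world y. I'll take the grey wheel first.

step_arm([
  [[30, 2, 40], 0],
  [[63, 3, 80], 0],
  [[63, 3, 130], 0],
  [[63, 3, 165], 0],
  [[63, 3, 200], 0],
  [[63, 3, 220], 0],
  [[63, 3, 228], 0],
  [[63, 3, 228], 0],
])

```text
clock: 3.7
eef_pos: [0.5022, -0.1872, 0.102]
tool_rot: [0.708, 0.706, -0.0, -0.0]
ft_force: [-0.4, 0.3, -0.3]
grip_width: 0.0852
grasp_force: 0.0
```

step_arm([
  [[0, 0, 0], 0],
  [[0, 0, 0], 0],
  [[0, 0, 0], 0],
  [[0, 0, 0], 0],
], claw=1)

```text
clock: 4.2
eef_pos: [0.5033, -0.1873, 0.1035]
tool_rot: [0.708, 0.706, 0.0, 0.001]
ft_force: [-1.4, -0.5, 5.8]
grip_width: 0.0725
grasp_force: 69.5
```

Run:
```python
from h import *
o=bot.get_obs(); print(o['ft_force'],o['grip_width'],o['grasp_force'],o['clock']); to([.5025,-.187,.101],90)
```

```text
[-1.42078897 -0.5141295   5.75595634] 0.07247017668997344 69.49221652583219 4.2
shift mm [ 0.3 -0.8  2.5] turn -0.2 yaw 89.84 pos [ 0.5033 -0.1873  0.1035]
```

step_arm([
  [[0, 0, -10], 0],
  [[0, 0, -30], 0],
  [[0, 0, -60], 0],
  [[0, 0, -90], 0],
  [[0, 0, -110], 0],
  [[0, 0, -110], 0],
  [[0, 0, -110], 0],
])

```text
clock: 5.08
eef_pos: [0.502, -0.1864, 0.2111]
tool_rot: [0.708, 0.706, -0.0, -0.001]
ft_force: [0.2, 0.3, -1.4]
grip_width: 0.0726
grasp_force: 69.9
```

```bash
python3 - <<'E'
from h import *
o=bot.get_obs(); print(o['ft_force'],o['ft_torque'],o['grip_width'],o['grasp_force'],o['clock'],np.round(o['eef_pos'],4))
for cam in ['wrist','side','scene']:
  P=bot.camera_params(cam); p,d=snap(cam,'g_'+cam+'.png')
  for r in bot.trace('grey_wheel_mid',cam)[:2]:
    q=mask_pts(cam,r['pixels'],d,P)
    if len(q)<5: continue
    top=q[q[:,2]>np.percentile(q[:,2],97)-.012]
    print(cam,round(r['score'],2),np.round(r['uv']),len(q),'lo',np.round(np.percentile(q,2,0),3),'hi',np.round(np.percentile(q,98,0),3),'topmean',np.round(top.mean(0),4))
E
python3 - <<'E'
import cv2,numpy as np
a=cv2.imread('pics/g_wrist.png');b=cv2.imread('pics/g_scene.png')[140:290,120:290]
o=np.zeros((420,800,3),np.uint8);o[:300,:400]=cv2.resize(a,(400,300));o[:353,400:]=cv2.resize(b,(400,353));cv2.imwrite('pics/g.png',o)
E
```

```text
[ 0.16043038  0.2800141  -1.36933367] [ 0.00875054 -0.01439644  0.04142667] 0.07264308958836323 69.93933884426951 5.075 [ 0.502  -0.1864  0.2111]
wrist 0.84 [283. 308.] 24829 lo [ 0.469 -0.191  0.133] hi [ 0.534 -0.174  0.198] topmean [ 0.5013 -0.1817  0.1933]
side 0.91 [286. 138.] 382 lo [ 0.468 -0.189  0.123] hi [ 0.532 -0.168  0.197] topmean [ 0.5001 -0.1785  0.1912]
scene 0.66 [196. 228.] 214 lo [ 0.316 -0.201  0.002] hi [ 0.541 -0.138  0.196] topmean [ 0.5048 -0.1977  0.1894]
scene 0.29 [362. 231.] 2104 lo [0.443 0.192 0.006] hi [0.629 0.379 0.056] topmean [0.5239 0.3008 0.051 ]
```

View pics/g.png

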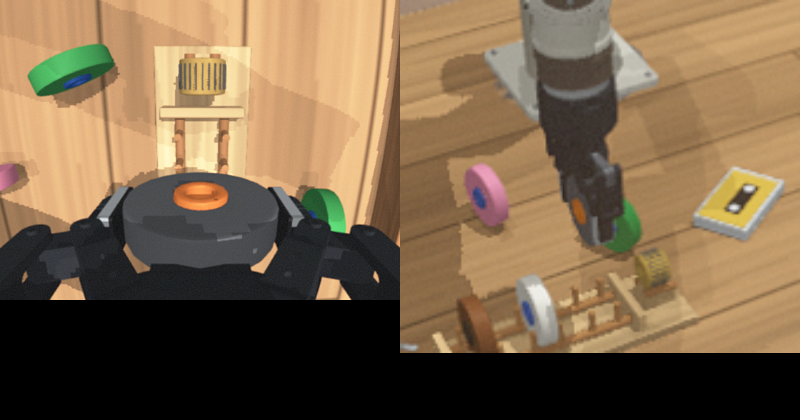

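The grey wheel is held square, its hub at (200,195) in the left half, with a centre 50 mm below the TCP. Next move is to the standoff in front of the arbor.

step_arm([
  [[28, 11, 0], -1],
  [[57, 22, 0], -2],
  [[86, 33, 0], -3],
  [[114, 44, 0], -4],
  [[143, 56, 0], -5],
  [[171, 67, 10], -6],
  [[200, 78, 25], -7],
  [[220, 89, 36], -7.9],
  [[220, 89, 36], -7.9],
  [[220, 89, 36], -7.9],
  [[220, 89, 36], -7.9],
])

```text
clock: 6.75
eef_pos: [0.5921, 0.0321, 0.1764]
tool_rot: [0.658, 0.753, 0.0, 0.0]
ft_force: [0.0, -0.2, -1.3]
grip_width: 0.0729
grasp_force: 69.9
```

```bash
cat > arb.py <<'E'
from h import *
import sys
def run(fn):
    o=bot.get_obs(); P=bot.camera_params('wrist'); p,d=snap('wrist',fn)
    T=np.eye(4);T[:3,:3]=R.from_quat(o['tool_rot']).as_matrix();T[:3,3]=o['eef_pos']
    Ti=np.linalg.inv(T)
    r,c=np.nonzero(d>0); q=unproj('wrist',np.stack([c,r],1),d[r,c],P)
    t=(q-T[:3,3])@T[:3,:3]*1000   # tool mm
    print('pos',np.round(o['eef_pos'],4),'yaw',yaw(o),'force',np.round(o['ft_force'],1),'clock',o['clock'])
    return o,p,d,q,t,r,c
E
python3 - <<'E'
from arb import *
o,p,d,q,t,r,c=run('a1.png')
# arbor: world z in .09-.16, y>.05, near x .58
for y in np.arange(.06,.26,.01):
    s=q[(q[:,1]>=y)&(q[:,1]<y+.01)&(abs(q[:,0]-.575)<.035)&(q[:,2]>.10)]
    if len(s)>5: print(round(y,3),len(s),'x',np.round([s[:,0].min(),s[:,0].mean(),s[:,0].max()],4),'zmax',np.round(np.percentile(s[:,2],[50,98]),4))
# wheel front face
m=(t[:,0]>5)&(t[:,0]<20)&(abs(t[:,1])<40)&(t[:,2]<95)&(t[:,2]>5)
s=t[m]; print(len(s), np.round(np.percentile(s,[2,50,98],axis=0),1))
E
```

```text
pos [0.5921 0.0321 0.1764] yaw 97.67476290757747 force [ 0.  -0.2 -1.3] clock 6.75
0.09 88 x [0.5819 0.5849 0.5885] zmax [0.1178 0.1198]
0.1 984 x [0.5779 0.5841 0.5899] zmax [0.1196 0.1221]
0.11 1183 x [0.5766 0.5829 0.5896] zmax [0.1205 0.1223]
0.12 1217 x [0.575  0.5814 0.588 ] zmax [0.1204 0.1224]
0.13 92 x [0.5748 0.5825 0.5866] zmax [0.1198 0.1219]
22104 [[  5.5 -38.5  12.3]
 [  9.5  -0.2  33.6]
 [ 12.4  38.5  78. ]]
```

View pics/a1.png

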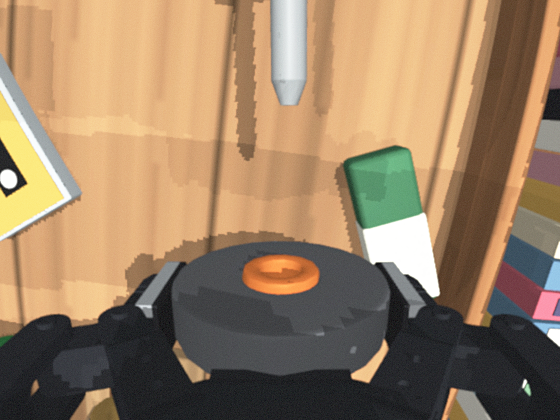

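The arbor tip shows at (288,104), pointing straight down the picture. The orange hub is at (281,273), slightly left of the arbor. I'll measure the lateral and height offsets in the tool frame.

```bash
cat >> arb.py <<'E'
def fit_arbor(q,t):
    m=(abs(t[:,0]-100)<55)&(q[:,1]>.06)&(q[:,2]>.10)&(abs(q[:,0]-.58)<.03)
    s=t[m]; out=[]
    for x in np.arange(s[:,0].min()+9,s[:,0].max()-2,2):
        k=s[(s[:,0]>=x)&(s[:,0]<x+2)]
        if len(k)<30: continue
        lo,hi=np.percentile(k[:,1],[1,99]); out.append([x+1,(lo+hi)/2,hi-lo,np.percentile(k[:,2],5)+6])
    out=np.array(out); a=np.polyfit(out[:,0],out[:,1],1)
    # least squares circle: r=6 known
    from scipy.optimize import least_squares
    k=s[s[:,0]>s[:,0].min()+10]
    f=least_squares(lambda v: np.hypot(k[:,1]-v[0]-v[1]*k[:,0],k[:,2]-v[2]-v[3]*k[:,0])-6,[0,0,50,0],loss='soft_l1',f_scale=.5).x
    print('tipx',round(np.percentile(s[:,0],.5),1),'slope deg',np.degrees(np.arctan(a[0])),'width',out[:,2].mean(),'z',out[:,3].mean())
    print('fit y0,slopeY deg,z0,slopeZ deg',f[0],np.degrees(f[1]),f[2],np.degrees(f[3]),'at tip: y,z',f[0]+f[1]*s[:,0].min(),f[2]+f[3]*s[:,0].min())
def hub(p,r,c,t,lo,hi):
    hsv=cv2.cvtColor(p,cv2.COLOR_RGB2HSV)[r,c].astype(int)
    m=(hsv[:,0]>=lo)&(hsv[:,0]<=hi)&(hsv[:,1]>140)&(abs(t[:,1])<20)&(t[:,0]>0)&(t[:,0]<25)&(t[:,2]>20)
    s=t[m]; f=s[s[:,0]>s[:,0].max()-2]
    print('hub n',len(f),'x',np.round(np.percentile(f[:,0],[5,50,95]),1),'y',np.round([f[:,1].min(),f[:,1].max(),(f[:,1].min()+f[:,1].max())/2],2),'z',np.round([f[:,2].min(),f[:,2].max(),(f[:,2].min()+f[:,2].max())/2],2))
    # plane x = a+by+cz
    A=np.c_[np.ones(len(f)),f[:,1:]]; print('plane tilt deg (y,z)',np.degrees(np.linalg.lstsq(A,f[:,0],rcond=None)[0][1:]))
E
python3 - <<'E'
from arb import *
o,p,d,q,t,r,c=run('a2.png')
fit_arbor(q,t); hub(p,r,c,t,3,20)
E
```

```text
pos [0.5921 0.0321 0.1765] yaw 97.67391235227427 force [-0.  -0.5 -0.8] clock 6.8
tipx 67.1 slope deg -0.8632530138981677 width 11.523439711598066 z 60.502573678012965
fit y0,slopeY deg,z0,slopeZ deg 3.042420491489197 -0.8451376494697458 49.75603561148438 0.5901054850699257 at tip: y,z 2.056526855645499 50.44442198567078
hub n 1349 x [11.4 12.2 12.8] y [-13.34  12.34  -0.5 ] z [35.38 61.85 48.62]
plane tilt deg (y,z) [-0.10845205  0.43245145]
```

step_arm([
  [[0, 3.5, 12], -0.85],
  [[0, 3.5, 12], -0.85],
  [[0, 3.5, 12], -0.85],
])

```text
clock: 7.22
eef_pos: [0.5953, 0.0335, 0.1635]
tool_rot: [0.652, 0.758, -0.0, -0.0]
ft_force: [0.2, 0.1, -0.9]
grip_width: 0.073
grasp_force: 70.0
```

```bash
sed -i 's/\[0,0,50,0\]/[0,0,61,0]/' arb.py
python3 - <<'E'
from arb import *
o,p,d,q,t,r,c=run('a3.png')
fit_arbor(q,t); hub(p,r,c,t,3,20)
E
```

```text
pos [0.5953 0.0335 0.1635] yaw 98.59917558225804 force [ 0.2  0.1 -0.9] clock 7.225
tipx 66.2 slope deg 0.5321574440038789 width 11.605366783846119 z 47.389667189164626
fit y0,slopeY deg,z0,slopeZ deg -1.150182223023466 0.7781447804624044 36.53955769129833 0.7238728636441784 at tip: y,z -0.2548658114351984 37.37243001916886
hub n 1379 x [11.3 12.2 12.7] y [-13.3   12.45  -0.42] z [36.26 62.89 49.57]
plane tilt deg (y,z) [-0.19780243  0.55179228]
```

step_arm([
  [[15, 0, -2], 0.3],
  [[30, 0, -2], 0.3],
  [[45, 0, -2], 0.3],
  [[52, 0, -2], 0.3],
  [[58, 0, -2], 0.3],
  [[64, 0, -2], 0.3],
  [[70, 0, -2], 0.3],
  [[76, 0, -2], 0.3],
  [[80, 0, -2], 0.3],
  [[80, 0, -2], 0.3],
])

```text
clock: 8.52
eef_pos: [0.5835, 0.1129, 0.1659]
tool_rot: [0.654, 0.757, -0.0, 0.0]
ft_force: [-0.9, 0.0, -1.9]
grip_width: 0.0728
grasp_force: 69.9
```

Run:
```python
from arb import *
o,p,d,q,t,r,c=run('a4.png'); print(o['ft_force'],o['ft_torque'],o['grip_width'])
hub(p,r,c,t,3,20)
m=(abs(t[:,0]-60)<45)&(abs(t[:,1])<10)&(q[:,2]>.10)&(q[:,2]<.13)
s=t[m]
for x in range(16,110,8):
    k=s[(s[:,0]>=x)&(s[:,0]<x+8)]
    if len(k)>30: lo,hi=np.percentile(k[:,1],[1,99]); print(x,len(k),round((lo+hi)/2,2),round(hi-lo,1),round(np.percentile(k[:,2],3)+6,2))
```

```text
pos [0.5835 0.1129 0.1659] yaw 98.32532585331998 force [-0.9  0.  -1.9] clock 8.525
[-0.88351871  0.03497733 -1.89444364] [-0.04783529  0.05405026  0.05794677] 0.07282285774019055
hub n 1074 x [11.4 12.2 12.8] y [-13.31  12.42  -0.45] z [36.28 60.15 48.21]
plane tilt deg (y,z) [-0.22223608  0.86943266]
16 793 -0.1 11.5 49.73
24 841 0.07 11.7 49.81
32 858 0.04 11.5 49.79
40 922 0.16 11.5 49.78
48 980 -0.01 11.8 49.78
56 1023 -0.01 11.6 49.73
64 1033 -0.02 11.4 49.78
72 1071 -0.05 11.2 49.78
80 1594 0.01 19.4 42.78
88 280 0.01 19.5 42.92
```

View pics/a4.png

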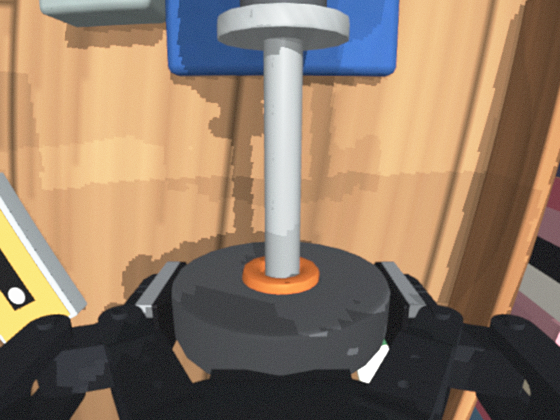

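Grey is on the arbor: the rod enters its hub at (281,272), and the flange face is at row 40 or so, about 71 mm ahead. Now sliding it home.

step_arm([
  [[10, 0, 0], 0],
  [[20, 0, 0], 0],
  [[30, 0, 0], 0],
  [[40, 0, 0], 0],
  [[50, 0, 0], 0],
  [[58, 0, 0], 0],
  [[64, 0, 0], 0],
  [[67, 0, 0], 0],
  [[69, 0, 0], 0],
  [[70, 0, 0], 0],
  [[71, 0, 0], 0],
  [[72, 0, 0], 0],
])

```text
clock: 10.07
eef_pos: [0.5732, 0.1838, 0.1659]
tool_rot: [0.654, 0.756, -0.0, -0.0]
ft_force: [0.4, 0.1, -1.7]
grip_width: 0.0728
grasp_force: 69.9
```

Run:
```python
from h import *
o=bot.get_obs(); print(o['ft_force'],o['ft_torque'],o['grip_width']); to([.5835,.1129,.1659],98.3)
```

```text
[ 0.38583234  0.06799509 -1.68049945] [ 0.02321282  0.04966591 -0.03216348] 0.0727513202641883
shift mm [-71.6   0.    0. ] turn -0.0 yaw 98.29 pos [0.5732 0.1838 0.1659]
```

step_arm([
  [[1, 0, 0], 0],
  [[1, 0, 0], 0],
  [[2, 0, 0], 0],
  [[2, 0, 0], 0],
])

```text
clock: 10.58
eef_pos: [0.5729, 0.1854, 0.1659]
tool_rot: [0.654, 0.756, -0.0, 0.0]
ft_force: [0.2, -2.0, -0.8]
grip_width: 0.0723
grasp_force: 70.0
```

step_arm([
  [[0.5, 0, 0], 0],
  [[1, 0, 0], 0],
  [[1.5, 0, 0], 0],
  [[1.5, 0, 0], 0],
])

```text
clock: 11.08
eef_pos: [0.5729, 0.1856, 0.1659]
tool_rot: [0.655, 0.756, -0.001, 0.001]
ft_force: [1.3, -7.3, -1.1]
grip_width: 0.0725
grasp_force: 70.0
```

step_arm([
  [[-1.5, 0, 0], 0],
  [[-1.5, 0, 0], 0],
  [[-1.5, 0, 0], 0],
  [[-1.5, 0, 0], 0],
], claw=-1)

```text
clock: 11.58
eef_pos: [0.5729, 0.1862, 0.166]
tool_rot: [0.654, 0.757, 0.0, -0.0]
ft_force: [-1.2, 0.1, -0.1]
grip_width: 0.0855
grasp_force: 0.0
```

step_arm([
  [[0, 0, -30], 0],
  [[0, 0, -80], 0],
  [[0, 0, -110], 0],
  [[0, 0, -110], 0],
])

```text
clock: 12.08
eef_pos: [0.5742, 0.1865, 0.2794]
tool_rot: [0.654, 0.757, 0.003, 0.002]
ft_force: [0.2, 0.6, -0.1]
grip_width: 0.0851
grasp_force: 0.0
```

Run:
```python
from arb import *
o,p,d,q,t,r,c=run('a5.png'); print(o['ft_force'],o['grip_width'])
for cam in ['wrist']:
  for r in bot.trace('grey_wheel_mid',cam)[:1]:
    s=q[r['pixels'][d>0]] if False else mask_pts(cam,r['pixels'],d,bot.camera_params(cam))
    print(np.round(np.percentile(s,[2,50,98],axis=0),4))
to([.5025,-.2515,.2],90)
```

```text
pos [0.5742 0.1865 0.2794] yaw 98.3174838766172 force [ 0.2  0.6 -0.1] clock 12.075
[ 0.18178609  0.56837936 -0.08395905] 0.08512343736620409
[[0.5359 0.1739 0.0949]
 [0.5697 0.1891 0.1393]
 [0.6034 0.1982 0.1476]]
shift mm [-422.7 -132.7   75.5] turn 8.3 yaw 98.32 pos [0.5727 0.186  0.2755]
```

step_arm([
  [[-50, -16, 0], 1],
  [[-100, -32, 0], 2],
  [[-150, -48, 10], 3],
  [[-200, -63, 20], 4],
  [[-250, -79, 30], 5],
  [[-300, -95, 40], 6],
  [[-360, -114, 50], 7],
  [[-410, -130, 60], 8.2],
  [[-423, -133, 75], 8.2],
  [[-423, -133, 110], 8.2],
  [[-423, -133, 145], 8.2],
  [[-423, -133, 165], 8.2],
])

```text
clock: 13.68
eef_pos: [0.5004, -0.25, 0.1071]
tool_rot: [0.706, 0.708, -0.001, -0.003]
ft_force: [0.4, -0.0, -0.5]
grip_width: 0.0853
grasp_force: 0.0
```

Run:
```python
from h import *
to([.5025,-.2515,.102],90); print(bot.get_obs()['ft_force'])
```

```text
shift mm [-1.5  2.1  5.1] turn 0.2 yaw 90.16 pos [ 0.5004 -0.25    0.1071]
[ 0.41231864 -0.03012344 -0.53026232]
```

step_arm([
  [[0, 0, 9], 0],
  [[0, 0, 9], 0],
  [[0, 0, 9], 0],
])

```text
clock: 14.05
eef_pos: [0.503, -0.2519, 0.1027]
tool_rot: [0.706, 0.708, 0.0, 0.001]
ft_force: [-0.4, -1.1, -0.2]
grip_width: 0.0855
grasp_force: 0.0
```

step_arm([
  [[0, 0, 9], 0],
  [[0, 0, 9], 0],
  [[0, 0, 9], 0],
  [[0, 0, 9], 0],
], claw=1)

```text
clock: 14.55
eef_pos: [0.5027, -0.2526, 0.0967]
tool_rot: [0.707, 0.708, 0.0, 0.002]
ft_force: [-6.7, 1.5, 19.1]
grip_width: 0.0731
grasp_force: 65.9
```

I let the second call descend another 9 mm by mistake. I'll open, go back up and regrip at the right height.

step_arm([
  [[0, 0, 0], 0],
  [[0, 0, 0], 0],
  [[0, 0, -4], 0],
  [[0, 0, -9], 0],
  [[0, 0, -9], 0],
  [[0, 0, -9], 0],
], claw=-1)

```text
clock: 15.3
eef_pos: [0.5024, -0.2519, 0.1019]
tool_rot: [0.706, 0.708, 0.0, 0.0]
ft_force: [-0.2, 0.6, 0.5]
grip_width: 0.0854
grasp_force: 0.0
```

step_arm([
  [[0, 0, 0], 0],
  [[0, 0, 0], 0],
  [[0, 0, 0], 0],
  [[0, 0, 0], 0],
], claw=1)

```text
clock: 15.8
eef_pos: [0.5027, -0.252, 0.1023]
tool_rot: [0.706, 0.708, 0.0, 0.0]
ft_force: [0.0, -0.3, 4.9]
grip_width: 0.0729
grasp_force: 69.2
```

step_arm([
  [[0, 0, -10], 0],
  [[0, 0, -30], 0],
  [[0, 0, -60], 0],
  [[0, 0, -90], 0],
  [[0, 0, -110], 0],
  [[0, 0, -110], 0],
  [[0, 0, -110], 0],
])

```text
clock: 16.68
eef_pos: [0.5016, -0.2516, 0.2107]
tool_rot: [0.706, 0.708, -0.0, -0.001]
ft_force: [0.3, 0.1, -2.1]
grip_width: 0.0727
grasp_force: 69.9
```

Run:
```python
from arb import *
o,p,d,q,t,r,c=run('b1.png'); print(o['ft_force'],o['ft_torque'],o['grip_width'])
hub(p,r,c,t,100,130)
m=np.zeros(d.shape,bool)
s=t[(t[:,0]<16)&(t[:,0]>3)&(abs(t[:,1])<25)&(t[:,2]>8)&(t[:,2]<35)]; print('top',np.percentile(s[:,2],[1,5]))
q1=np.array([.5729,.1856,.1659]); ax=np.array([np.cos(np.radians(98.3)),np.sin(np.radians(98.3)),0])
print('standoff'); to(q1-ax*.150,98.3); M=R.from_quat(o['tool_rot']).as_matrix();
```

```text
pos [ 0.5016 -0.2516  0.2107] yaw 90.09849798954953 force [ 0.3  0.1 -2.1] clock 16.675
[ 0.26728625  0.08093358 -2.06998952] [-0.03303366  0.00746448  0.03690467] 0.07273569138763056
hub n 1363 x [ 9.7 10.6 11.1] y [-13.09  12.09  -0.5 ] z [35.4  61.52 48.46]
plane tilt deg (y,z) [-0.16284861  0.44157314]
top [11.56129532 12.36964145]
standoff
shift mm [288.5  93.7  44.6] turn -8.2 yaw 90.1 pos [ 0.5015 -0.2516  0.2104]
```

step_arm([
  [[36, 12, 0], -1],
  [[72, 24, 0], -2],
  [[108, 35, 0], -3],
  [[144, 47, 0], -4],
  [[180, 59, 0], -5],
  [[216, 70, 10], -6],
  [[252, 82, 25], -7],
  [[288.5, 93.7, 45.5], -8.2],
  [[288.5, 93.7, 45.5], -8.2],
  [[288.5, 93.7, 45.5], -8.2],
  [[288.5, 93.7, 45.5], -8.2],
])

```text
clock: 18.1
eef_pos: [0.5954, 0.0357, 0.1666]
tool_rot: [0.655, 0.756, -0.0, 0.0]
ft_force: [-0.4, 0.8, -1.6]
grip_width: 0.0725
grasp_force: 70.4
```

```bash
cat >> arb.py <<'E'
def rod(q,t,x0=16,x1=150):
    m=(abs(t[:,1])<12)&(q[:,2]>.10)&(q[:,2]<.13); s=t[m]
    for x in range(x0,x1,8):
        k=s[(s[:,0]>=x)&(s[:,0]<x+8)]
        if len(k)>30: lo,hi=np.percentile(k[:,1],[1,99]); print(x,len(k),round((lo+hi)/2,2),round(hi-lo,1),round(np.percentile(k[:,2],3)+6,2))
E
python3 - <<'E'
from arb import *
o,p,d,q,t,r,c=run('b2.png')
hub(p,r,c,t,100,130); rod(q,t,40)
E
```

```text
pos [0.5954 0.0357 0.1666] yaw 98.21597493245758 force [-0.4  0.8 -1.6] clock 18.1
hub n 1343 x [ 9.8 10.7 11.2] y [-13.19  12.05  -0.57] z [35.05 60.11 47.58]
plane tilt deg (y,z) [-0.21503907  0.41054574]
64 792 -0.97 10.3 51.27
72 1078 -1.07 11.6 50.37
80 1104 -1.09 11.5 50.34
88 1135 -0.92 11.6 50.4
96 83 -0.95 11.7 51.23
```

step_arm([
  [[15, -0.9, 1.7], 0],
  [[30, -0.9, 1.7], 0],
  [[42, -0.9, 1.7], 0],
  [[48, -0.9, 1.7], 0],
  [[54, -0.9, 1.7], 0],
  [[60, -0.9, 1.7], 0],
  [[66, -0.9, 1.7], 0],
  [[72, -0.9, 1.7], 0],
  [[78, -0.9, 1.7], 0],
  [[80, -0.9, 1.7], 0],
])

```text
clock: 19.4
eef_pos: [0.583, 0.1162, 0.1647]
tool_rot: [0.654, 0.757, -0.0, 0.0]
ft_force: [-0.3, -0.4, -2.6]
grip_width: 0.0725
grasp_force: 70.4
```

Run:
```python
from arb import *
o,p,d,q,t,r,c=run('b3.png'); print(o['ft_torque'])
hub(p,r,c,t,100,130); rod(q,t)
```

```text
pos [0.583  0.1162 0.1647] yaw 98.32750390041417 force [-0.3 -0.4 -2.6] clock 19.4
[ 0.05346339 -0.01751076 -0.06703941]
hub n 1047 x [ 9.9 10.6 11.2] y [-13.17  11.93  -0.62] z [35.1  58.26 46.68]
plane tilt deg (y,z) [-0.20756522  0.94280121]
16 805 0.07 11.7 48.69
24 852 0.06 11.5 48.65
32 877 0.04 11.3 48.61
40 951 0.2 11.5 48.56
48 998 -0.01 11.6 48.57
56 806 -0.18 22.6 43.16
88 1447 -0.02 23.5 41.67
```

step_arm([
  [[10, 0, 0], 0],
  [[20, 0, 0], 0],
  [[30, 0, 0], 0],
  [[38, 0, 0], 0],
  [[43, 0, 0], 0],
  [[45, 0, 0], 0],
  [[46, 0, 0], 0],
  [[47, 0, 0], 0],
  [[48, 0, 0], 0],
  [[49, 0, 0], 0],
  [[49, 0, 0], 0],
])

```text
clock: 20.82
eef_pos: [0.5761, 0.1632, 0.1647]
tool_rot: [0.654, 0.756, -0.001, 0.001]
ft_force: [0.5, -5.3, -0.2]
grip_width: 0.0728
grasp_force: 70.4
```

step_arm([
  [[0.5, 0, 0], 0],
  [[1, 0, 0], 0],
  [[1, 0, 0], 0],
])

```text
clock: 21.2
eef_pos: [0.5761, 0.1633, 0.1647]
tool_rot: [0.655, 0.756, -0.001, 0.001]
ft_force: [0.1, -7.7, -0.6]
grip_width: 0.0726
grasp_force: 70.5
```

step_arm([
  [[-1.5, 0, 0], 0],
  [[-1.5, 0, 0], 0],
  [[-1.5, 0, 0], 0],
], claw=-1)

```text
clock: 21.58
eef_pos: [0.5762, 0.1644, 0.165]
tool_rot: [0.654, 0.757, 0.001, -0.0]
ft_force: [-0.4, 0.8, -1.4]
grip_width: 0.0857
grasp_force: 0.0
```

step_arm([
  [[0, 0, -20], 0],
  [[0, 0, -60], 0],
  [[0, 0, -110], 0],
  [[0, 0, -110], 0],
  [[0, 0, -110], 0],
])

```text
clock: 22.2
eef_pos: [0.5759, 0.1641, 0.2746]
tool_rot: [0.654, 0.757, 0.0, -0.0]
ft_force: [-0.2, -0.2, -0.7]
grip_width: 0.0853
grasp_force: 0.0
```

Run:
```python
from arb import *
o,p,d,q,t,r,c=run('b4.png')
to([.5025,-.1195,.2],90)
```

```text
pos [0.5759 0.1641 0.2746] yaw 98.3287231395 force [-0.2 -0.2 -0.7] clock 22.2
shift mm [-269.8 -113.    73.8] turn 8.3 yaw 98.32 pos [0.5754 0.1639 0.2736]
```

View pics/b4.png

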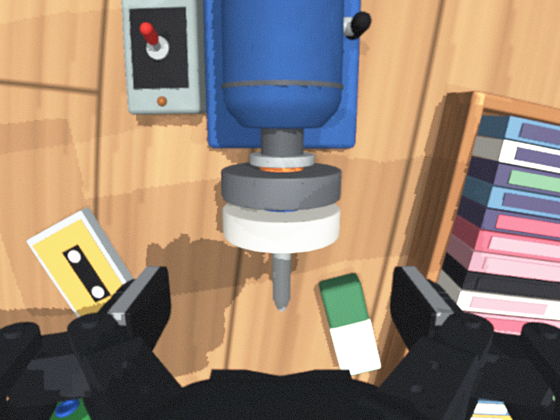

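Both wheels sit against the flange in order, grey at (281,186) then white at (281,225). The red toggle tip is at (148,32), and the arbor tip at (282,305) is free. Next is the nut.

step_arm([
  [[-40, -16, 0], 1],
  [[-80, -33, 0], 2],
  [[-120, -50, 10], 3],
  [[-160, -67, 20], 4.5],
  [[-200, -84, 30], 6],
  [[-240, -101, 45], 7],
  [[-270, -113, 60], 8.3],
  [[-270, -113, 90], 8.3],
  [[-270, -113, 125], 8.3],
  [[-270, -113, 150], 8.3],
  [[-270, -113, 163], 8.3],
  [[-270, -113, 163], 8.3],
])

```text
clock: 23.75
eef_pos: [0.5021, -0.1194, 0.1102]
tool_rot: [0.707, 0.707, -0.001, -0.002]
ft_force: [-0.1, 0.9, 0.4]
grip_width: 0.0857
grasp_force: 0.0
```

Run:
```python
from arb import *
# toggle tip from b4
d=np.load('pics/b4.png.npy'); p=cv2.imread('pics/b4.png')[:,:,::-1].astype(int)
print('pose changed; using recorded b4 pose'); 
o=bot.get_obs(); P=bot.camera_params('wrist'); T=np.eye(4);T[:3,:3]=R.from_quat(o['tool_rot']).as_matrix();T[:3,3]=o['eef_pos']
B=np.eye(4);B[:3,:3]=R.from_quat([0.654,0.757,0,0]).as_matrix();B[:3,3]=[.5756,.1640,.2741]
P=dict(P);P['pose']=B@np.linalg.inv(T)@np.array(P['pose'])
m=(p[:,:,0]>130)&(p[:,:,1]<60)&(p[:,:,2]<60);m[70:]=0;m[:,:100]=0;m[:,200:]=0
s=mask_pts('wrist',m,d,P);print(len(s),np.round(np.percentile(s,[2,50,98],axis=0),4)); top=s[s[:,2]>.066];print(top.mean(0))
np.save('pics/P_b4.npy',P,allow_pickle=True)
to([.5028,-.1195,.110],90)
```

```text
pose changed; using recorded b4 pose
180 [[0.4516 0.2645 0.0425]
 [0.467  0.2686 0.0665]
 [0.4693 0.2804 0.0724]]
[0.46605342 0.27011679 0.06982591]
shift mm [-0.1  0.7  0.2] turn 0.0 yaw 90.01 pos [ 0.5021 -0.1194  0.1102]
```

step_arm([
  [[0, 0, 0], 0],
  [[0, 0, 0], 0],
  [[0, 0, 0], 0],
  [[0, 0, 0], 0],
  [[0, 0, 0], 0],
  [[0, 0, 0], 0],
], claw=1)

```text
clock: 24.5
eef_pos: [0.5036, -0.1199, 0.1129]
tool_rot: [0.707, 0.707, 0.0, 0.001]
ft_force: [-0.8, 1.3, 6.2]
grip_width: 0.0355
grasp_force: 60.1
```

step_arm([
  [[0, 0, -10], 0],
  [[0, 0, -30], 0],
  [[0, 0, -60], 0],
  [[0, 0, -90], 0],
  [[0, 0, -110], 0],
  [[0, 0, -110], 0],
  [[0, 0, -110], 0],
])

```text
clock: 25.38
eef_pos: [0.5027, -0.1196, 0.221]
tool_rot: [0.707, 0.707, -0.0, -0.001]
ft_force: [-0.7, -0.5, -1.4]
grip_width: 0.0356
grasp_force: 59.9
```

Run:
```python
from arb import *
o,p,d,q,t,r,c=run('n1.png'); print(o['ft_force'],o['ft_torque'],o['grip_width'])
k=bot.trace('quick_nut_mid','wrist'); P=bot.camera_params('wrist')
T=np.eye(4);T[:3,:3]=R.from_quat(o['tool_rot']).as_matrix();T[:3,3]=o['eef_pos']
s=(mask_pts('wrist',k[0]['pixels'],d,P)-T[:3,3])@T[:3,:3]*1000
print(k[0]['score'],k[0]['uv'],np.round(np.percentile(s,[1,50,99],axis=0),1))
ax=np.array([np.cos(np.radians(98.3)),np.sin(np.radians(98.3)),0]); g=np.array([.5729,.1856,.1659])
w=g-ax*.150; w[2]=.1161+.054; to(w,98.3)
```

```text
pos [ 0.5027 -0.1196  0.221 ] yaw 90.00475816947413 force [-0.7 -0.5 -1.4] clock 25.375
[-0.6646737  -0.51915991 -1.42535415] [0.00889863 0.06086876 0.02104074] 0.03556523522333771
0.71 [280.0, 288.2] [[-11.8 -17.8  38.4]
 [  7.8  -0.9  43.2]
 [ 15.2  16.   71.5]]
shift mm [156.6  92.2  50.2] turn -8.3 yaw 90.01 pos [ 0.5025 -0.1195  0.2204]
```

View pics/n1.png

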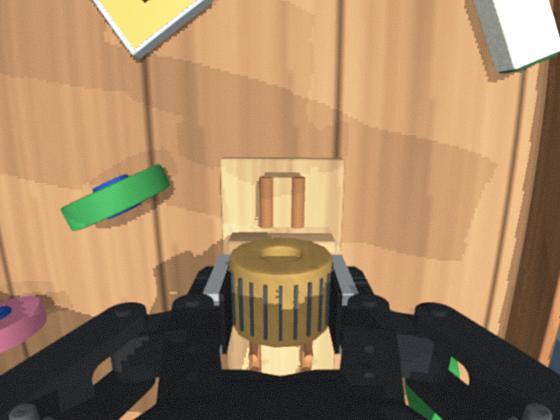

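The nut is held straight, bore at (280,250). I'll carry it to the standoff.

step_arm([
  [[30, 18, 0], -1.5],
  [[60, 36, 0], -3],
  [[90, 54, 0], -4.5],
  [[115, 70, 10], -6],
  [[140, 84, 25], -7],
  [[156.6, 92.2, 40], -8.3],
  [[156.6, 92.2, 47.3], -8.3],
  [[156.6, 92.2, 47.3], -8.3],
  [[156.6, 92.2, 47.3], -8.3],
])

```text
clock: 26.6
eef_pos: [0.5953, 0.0359, 0.1749]
tool_rot: [0.655, 0.756, 0.0, 0.0]
ft_force: [0.2, -0.2, -1.4]
grip_width: 0.0355
grasp_force: 60.0
```

Run:
```python
from arb import *
o,p,d,q,t,r,c=run('n2.png'); rod(q,t,40)
# nut outline in tool frame
s=t[(t[:,0]>-10)&(t[:,0]<25)&(abs(t[:,1])<16)&(t[:,2]>30)&(t[:,2]<85)]
f=s[s[:,0]>13]; f=f[f[:,0]<17.5]; print('face',np.round(np.percentile(f,[1,50,99],axis=0),1)); 
b=s[(s[:,0]<12)&(s[:,2]<50)&(abs(s[:,1])<3)]; print('top z',np.round(np.percentile(b[:,2],[2,50]),2))
```

```text
pos [0.5953 0.0359 0.1749] yaw 98.22108299119338 force [ 0.2 -0.2 -1.4] clock 26.6
56 37 -0.85 5.9 62.16
64 705 -0.93 10.3 59.44
72 927 -0.94 11.5 58.76
80 948 -0.95 11.3 58.64
88 991 -1.11 11.6 58.69
96 369 -0.98 11.8 58.92
face [[ 13.1 -15.5  39. ]
 [ 14.8  -0.4  50.5]
 [ 15.4  15.5  73.3]]
top z [37.44 39.  ]
```

step_arm([
  [[15, -0.9, 1.7], 0],
  [[30, -0.9, 1.7], 0],
  [[40, -0.9, 1.7], 0],
  [[46, -0.9, 1.7], 0],
  [[52, -0.9, 1.7], 0],
  [[58, -0.9, 1.7], 0],
  [[64, -0.9, 1.7], 0],
  [[70, -0.9, 1.7], 0],
  [[72, -0.9, 1.7], 0],
])

```text
clock: 27.78
eef_pos: [0.5841, 0.1084, 0.1727]
tool_rot: [0.654, 0.757, -0.0, 0.0]
ft_force: [0.7, 0.5, -0.9]
grip_width: 0.0356
grasp_force: 60.0
```

Run:
```python
from arb import *
o,p,d,q,t,r,c=run('n3.png'); print(o['ft_torque']); rod(q,t)
```

```text
pos [0.5841 0.1084 0.1727] yaw 98.3222858675634 force [ 0.7  0.5 -0.9] clock 27.775
[-0.00677645 -0.02022646  0.00563402]
16 718 0.09 11.7 56.74
24 756 0.13 11.6 56.68
32 682 0.09 11.4 56.68
56 350 0.14 23.3 50.2
64 1321 -0.07 23.2 50.99
```

step_arm([
  [[8, 0, 0], 0],
  [[16, 0, 0], 0],
  [[21, 0, 0], 0],
  [[24, 0, 0], 0],
  [[25, 0, 0], 0],
  [[26, 0, 0], 0],
  [[27, 0, 0], 0],
  [[28, 0, 0], 0],
  [[28, 0, 0], 0],
])

```text
clock: 28.95
eef_pos: [0.5801, 0.1354, 0.1727]
tool_rot: [0.654, 0.756, -0.0, 0.0]
ft_force: [-0.0, -0.8, -2.5]
grip_width: 0.035
grasp_force: 60.0
```

step_arm([
  [[0.5, 0, 0], 0],
  [[1, 0, 0], 0],
  [[1, 0, 0], 0],
])

```text
clock: 29.32
eef_pos: [0.5801, 0.1357, 0.1727]
tool_rot: [0.654, 0.756, -0.001, 0.001]
ft_force: [0.9, -5.7, -0.4]
grip_width: 0.0351
grasp_force: 60.0
```

step_arm([
  [[0.5, 0, 0], 0],
  [[1, 0, 0], 0],
  [[1.5, 0, 0], 0],
  [[1.5, 0, 0], 0],
  [[1.5, 0, 0], 0],
  [[1.5, 0, 0], 0],
  [[1.5, 0, 0], 0],
  [[1.5, 0, 0], 0],
])

```text
clock: 30.32
eef_pos: [0.58, 0.1358, 0.1728]
tool_rot: [0.655, 0.756, -0.002, 0.002]
ft_force: [0.7, -8.3, 0.3]
grip_width: 0.0356
grasp_force: 60.0
```

step_arm([
  [[0.7, 0, 0], 0],
  [[1.4, 0, 0], 0],
  [[2, 0, 0], 0],
  [[2, 0, 0], 0],
  [[2, 0, 0], 0],
  [[2, 0, 0], 0],
  [[2, 0, 0], 0],
  [[2, 0, 0], 0],
  [[2, 0, 0], 0],
  [[2, 0, 0], 0],
])

```text
clock: 31.58
eef_pos: [0.58, 0.1361, 0.1728]
tool_rot: [0.655, 0.755, -0.003, 0.003]
ft_force: [1.0, -13.4, 0.3]
grip_width: 0.0352
grasp_force: 60.1
```

step_arm([
  [[-2, 0, 0], 0],
  [[-4, 0, 0], 0],
  [[-4, 0, 0], 0],
])

```text
clock: 31.95
eef_pos: [0.5801, 0.1356, 0.1727]
tool_rot: [0.654, 0.756, -0.0, 0.0]
ft_force: [0.3, -5.6, -0.2]
grip_width: 0.0354
grasp_force: 60.1
```

step_arm([
  [[0, 0, 0], 0],
  [[0, 0, 0], 0],
  [[0, 0, 0], 0],
  [[0, 0, 0], 0],
  [[0, 0, 0], 0],
], claw=-1)

```text
clock: 32.58
eef_pos: [0.58, 0.1364, 0.1727]
tool_rot: [0.654, 0.757, 0.0, -0.0]
ft_force: [-0.3, -0.2, -0.2]
grip_width: 0.0849
grasp_force: 0.0
```

step_arm([
  [[0, 0, -20], 0],
  [[0, 0, -60], 0],
  [[0, 0, -105], 0],
  [[0, 0, -105], 0],
  [[0, 0, -105], 0],
])

```text
clock: 33.2
eef_pos: [0.5798, 0.1362, 0.2775]
tool_rot: [0.654, 0.756, -0.0, -0.0]
ft_force: [-0.5, -0.2, 0.4]
grip_width: 0.0851
grasp_force: 0.0
```

Run:
```python
from arb import *
o,p,d,q,t,r,c=run('f1.png')
T=np.eye(4);T[:3,:3]=R.from_quat(o['tool_rot']).as_matrix();T[:3,3]=o['eef_pos']
ax=T[:3,0]; g=np.array([.5729,.1856,.1161])+ax*.012
s=(q-g); a=s@ax*1000; l=s@T[:3,1]*1000; z=s[:,2]*1000
for x in range(-104,4,4):
    m=(a>=x)&(a<x+4)&(abs(l)<8)&(z>0)
    if m.sum()>10: print(x,m.sum(),round(np.percentile(z[m],90),1))
to([.466,.270,.2],98.3)
```

```text
pos [0.5798 0.1362 0.2775] yaw 98.30462694467471 force [-0.5 -0.2  0.4] clock 33.2
-100 43 3.0
-96 65 4.7
-92 99 5.1
-88 106 5.3
-84 98 5.4
-80 17 5.9
-76 131 16.6
-72 153 17.1
-68 164 17.3
-64 166 17.2
-60 172 17.0
-56 1885 174.6
-52 2211 175.9
-48 25 34.5
-44 201 35.4
-40 207 35.6
-36 217 35.6
-32 222 35.6
-28 369 34.3
-24 55 33.9
-20 245 35.4
-16 223 35.6
-12 245 35.6
-8 248 35.4
-4 231 34.6
0 230 19.6
shift mm [148.9 -92.8  76.8] turn 0.0 yaw 98.3 pos [0.5795 0.1361 0.2766]
```

View pics/f1.png

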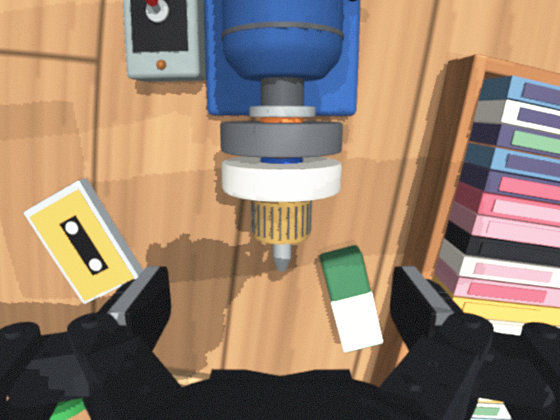

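The nut (281,222), white (281,178) and grey (281,138) are stacked against the flange. The depth profile gives −76…−48, −45…−27 and −21…−3 mm, so everything is home. Next I'll hover, fingers shut, behind the toggle.

step_arm([
  [[25, -14, 0], 0],
  [[50, -28, 0], 0],
  [[75, -42, 0], 0],
  [[100, -57, 0], 0],
  [[125, -71, 0], 0],
  [[150, -85, 0], 0],
  [[177, -100, 0], 0],
  [[177, -100, 40], 0],
  [[177, -100, 70], 0],
  [[177, -100, 70], 0],
  [[177, -100, 70], 0],
], claw=1)

```text
clock: 34.62
eef_pos: [0.4557, 0.2969, 0.2079]
tool_rot: [0.654, 0.756, -0.0, -0.0]
ft_force: [-0.1, -0.0, 0.5]
grip_width: -0.0002
grasp_force: 0.0
```

```bash
cat > tog.py <<'E'
from arb import *
def tog(cam):
    if cam=='wrist': o,p,d,q,t,r,c=run('t_w.png')
    P=bot.camera_params(cam)
    if cam!='wrist': p,d=snap(cam,'t_'+cam+'.png')
    h=cv2.cvtColor(p,cv2.COLOR_RGB2HSV).astype(int); m=((h[:,:,0]<6)|(h[:,:,0]>174))&(h[:,:,1]>150)&(h[:,:,2]>70)
    s=mask_pts(cam,m,d,P); s=s[(abs(s[:,0]-.465)<.04)&(abs(s[:,1]-.27)<.05)&(s[:,2]>.055)&(s[:,2]<.085)]
    print(cam,len(s)); 
    if len(s): print(np.round(np.percentile(s,[3,50,97],axis=0),4),'hi mean',np.round(s[s[:,2]>.066].mean(0),4))
E
python3 - <<'E'
from tog import *
for c in ['wrist','scene','side']: tog(c)
o=bot.get_obs();print(o['grip_width']); to([.4549,.2968,.131],98.3)
E
```

```text
pos [0.4557 0.2969 0.2079] yaw 98.29311158343502 force [-0.1 -0.   0.5] clock 34.625Traceback (most recent call last):
  File "<stdin>", line 2, in <module>
  File "tog.py", line 7, in tog
    s=mask_pts(cam,m,d,P); s=s[(abs(s[:,0]-.465)<.04)&(abs(s[:,1]-.27)<.05)&(s[:,2]>.055)&(s[:,2]<.085)]
  File "h.py", line 13, in mask_pts
    return unproj(name,np.stack([c,r],1),depth[r,c],P)
  File "h.py", line 7, in unproj
    n=cv2.undistortPoints(uv[:,None,:],K,np.array(P['D'],float))[:,0]
      ~~~~~~~~~~~~~~~~~~~^^^^^^^^^^^^^^^^^^^^^^^^^^^^^^^^^^^^^^^
cv2.error: OpenCV(4.12.0) /io/opencv/modules/calib3d/src/undistort.dispatch.cpp:347: error: (-215:Assertion failed) CV_IS_MAT(_src) && CV_IS_MAT(_dst) && (_src->rows == 1 || _src->cols == 1) && (_dst->rows == 1 || _dst->cols == 1) && _src->cols + _src->rows - 1 == _dst->rows + _dst->cols - 1 && (CV_MAT_TYPE(_src->type) == CV_32FC2 || CV_MAT_TYPE(_src->type) == CV_64FC2) && (CV_MAT_TYPE(_dst->type) == CV_32FC2 || CV_MAT_TYPE(_dst->type) == CV_64FC2) in function 'cvUndistortPointsInternal'
```

step_arm([
  [[5, 0, 20], 0],
  [[5, 0, 45], 0],
  [[5, 0, 65], 0],
  [[5, 0, 76], 0],
  [[5, 0, 76], 0],
])

```text
clock: 35.3
eef_pos: [0.455, 0.3018, 0.1319]
tool_rot: [0.654, 0.756, -0.0, -0.0]
ft_force: [-0.2, -0.6, 0.8]
grip_width: -0.0001
grasp_force: 0.0
```

step_arm([
  [[-4, 0, 0], 0],
  [[-8, 0, 0], 0],
  [[-12, 0, 0], 0],
  [[-16, 0, 0], 0],
  [[-20, 0, 0], 0],
  [[-24, 0, 0], 0],
  [[-28, 0, 0], 0],
  [[-31, 0, 0], 0],
  [[-31, 0, 0], 0],
])

```text
clock: 36.42
eef_pos: [0.459, 0.2718, 0.1316]
tool_rot: [0.654, 0.757, 0.0, -0.001]
ft_force: [-1.7, 3.4, -0.9]
grip_width: 0.0
grasp_force: 1.8
```

step_arm([
  [[12, 0, 0], 0],
  [[24, 0, 0], 0],
  [[24, 0, -50], 0],
  [[24, -60, -100], 0],
  [[24, -100, -130], 0],
  [[24, -100, -130], 0],
])

```text
clock: 37.17
eef_pos: [0.3555, 0.2813, 0.265]
tool_rot: [0.653, 0.757, 0.003, 0.001]
ft_force: [0.7, 1.0, 0.6]
grip_width: 0.0004
grasp_force: 0.0
```

Run:
```python
from tog import *
for c in ['scene','side']: tog(c)
```

```text
scene 0
side 15
[[0.463  0.2583 0.0567]
 [0.466  0.2609 0.0658]
 [0.4687 0.265  0.0734]] hi mean [0.4655 0.2597 0.0703]
```

Run:
```python
from tog import *
tog('side'); tog('wrist')
o,p,d,q,t,r,c=run('z.png')
ax=np.array([-.1443,.9895,0]); la=np.array([.9895,.1443,0]); g=np.array([.5729,.1856,.1161])+ax*.012
for cam in ['side']:
    P=bot.camera_params(cam); p,d=snap(cam,'z_side.png'); q=mask_pts(cam,np.ones(d.shape,bool),d,P)
    a=(q-g)@ax*1000; l=(q-g)@la*1000; z=(q-g)[:,2]*1000
    for x in range(-104,4,6):
        m=(a>=x)&(a<x+6)&(abs(l)<10)&(z>0)
        if m.sum(): print(x,m.sum(),round(np.percentile(z[m],85),1))
```

```text
side 14
[[0.4628 0.2571 0.0585]
 [0.4658 0.2619 0.068 ]
 [0.4687 0.2648 0.0734]] hi mean [0.4658 0.2607 0.0693]
pos [0.3571 0.281  0.2616] yaw 98.33888814816575 force [ 0.4 -0.8 -0.1] clock 37.325
wrist 231
[[0.462  0.252  0.0574]
 [0.4647 0.2581 0.0664]
 [0.4695 0.2627 0.0728]] hi mean [0.4656 0.2559 0.0702]
pos [0.3572 0.2807 0.261 ] yaw 98.30730762384324 force [0.1 0.4 0.1] clock 37.375
-98 2 1.4
-92 5 4.6
-86 4 8.1
-80 2 11.4
-74 10 17.7
-68 11 17.7
-62 10 18.9
-56 3 20.2
-44 8 35.5
-38 10 36.8
-32 20 37.3
-26 12 36.8
-20 7 34.0
-14 12 37.8
-8 21 36.3
-2 30 35.3
```

```bash
python3 -c "
from workcell import bot
print(bot.job_done())"
```

```text
the job is handed in; nothing more can be done
None
```

The job is handed in at about 37 s: grey wheel, white wheel and brass nut are threaded in that order and pushed fully home, the nut was clamped with a push of about 13 N, and then the toggle was flipped, its tip measured leaning to ON.

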